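# Hold the shaft collar on its set-screw flat

### The arm

A 7-joint arm with a two-finger parallel gripper is mounted at the origin on a cart in front of the work surface, level with it; the furniture and walls round the work are solid. World frame = base frame: x ahead of the robot, y to its left, z up, the work surface at z = 0. Lengths are in m, angles in rad, forces in N, time in s.
With the tool pointing down it reaches from about 0.4 to 0.85 m from the base axis. Payload 10.4 kg.
Tool frame: the origin (TCP) lies on the centre line of the jaws, within the pads' length; the fingertips stand 17 mm ahead of it and the grasp point (between the pads) lies 2 mm behind it; y points along the fingers, z is the direction in which the jaws open and shut, and the axes are right-handed (so a half turn about y gives the same grasp; the last joint's range is limited). The gripper opens to 87 mm and grips with 3 to 60 N. Pads are 19 mm wide; open, the fingers measure 117 mm over their backs; the gripper's body (75 mm by 190 mm) begins 51 mm behind the grasp point.
Start: joints at [1.171, 0.332, -0.065, 1.46, 0.022, 1.35, -0.088], TCP at [0.23, -0.581, 0.24] pointing down, gripper open.
Joint ranges: [-2.6, 2.6], [-0.5, 2.12], [-1.47, 1.34], [0.16, 2.42], [-1.27, 4.41], [0.06, 2.06], [-2.6, 2.6]. Speed limits (rad/s): [2.22, 2.22, 2.79, 2.79, 3.14, 3.14, 3.14].

### API

Orientations are given as a unit quaternion [w, x, y, z].
In Python, from workcell import env gives the robot as it stands. The module is installed in compiled form; this text tells all that it offers.
- The arm moves only by the tool play_rows, never from a script. Its argument "moves" is a list of rows, each an object with "linear": the shift along the tool's x, y, z in mm, a list of three; "roll": the turn about the tool's y in degrees. In form: [{"linear": [dx, dy, dz], "roll": roll}, ...]. A call has exactly 5 rows; each row is the pose to reach, as a shift and turn from the pose measured when the call began, along the tool's axes at that moment; what a row does not reach only later rows make up. A row lasts 1/10 s, in which the tool goes at most 50 mm and 8.59 degrees, less where a joint would pass 70% of its speed; a pose out of reach is approached as far as the arm can. A call with a gripper value outside its range is refused whole. "claw" is the finger opening in mm, from 0 to 87, set as the call begins (left out, the last holds). The fingers move at their own pace and stop on an object; "grip_force" is the grip in N (left out, the last holds). Time passes only in rows, so rows that repeat a pose let the fingers close, or fill a call up. It gives the time, the measured TCP pose, the force and the opening at its end, in the units of the state.
- env.get_state(): the state, without advancing time (a new reading comes with each control period).
- env.camera(name): name is "side" or "top" or "wrist"; returns (picture, depth): 480x640x3 uint8, red, green, blue; 480x640 float32, m along the optical axis (not along the pixel's ray), 0 where there is no reading.
- env.calibration(name): a dict with "mtx" (3x3 intrinsics, pixels), "k1" (the pictures are not rectified: a ray, as slopes to the right and down, at radius r is drawn at 1 + k1 r^2 times it, then the intrinsics apply), "eye" and "attitude" of the camera in the world; the wrist camera has in their place "hand_eye" (4x4, takes a point from camera to tool coordinates, whose origin is the TCP and whose axes are the tool frame's). Camera axes: x right, y down, z forward; pixel columns grow to the right and rows downward; lengths in m; the calibration is good to about 2 mm. A picture is of the moment at which its call begins: read the wrist's pose just before it. calibration takes no time and is no camera call.
- env.sign_off(): hands the job in, once; it reports no verdict.
The state is a dict: "time_s": time; "q": joint angles; "joint_velocities": joint speeds; "effort": joint torques, N m; "tcp_pos": TCP position; "ee_rot": TCP orientation; "ft_force": force on the tool from outside, world axes, zero at the start; "torque": the same for the moment, N m; "finger_gap": finger opening in m.
Only numpy, scipy, OpenCV 4.12 (cv2) and the standard library are available. Lean on these libraries where they do the work, as an engineer would, in place of code of your own. Each camera call takes 0.05 s, during which the arm holds its last target.

### The job

Push the sliding bearing half fully home against the shaft; then turn the upright shaft until the flat milled on its upper part faces straight at the key guide post (you can feel the flat when the fingers pinch squarely across it). Then slip the loose collar over the shaft with its set screw over the flat, pointing at the key guide, and finish while still holding the collar level around the middle of the flat, clear of the shoulder below it, so the screw can be tightened. Leave the hex key, screw jar, oil bottle and block with the brass masses where they are.

Things in the scene. Friction and masses are not known exactly. Their poses are not given: they have to be found in the camera images.
- stand: Fixed grey bench stand: base plate 90 x 225 x 12 mm, on the table. Origin: on the shaft axis at table height; z up, x and y along the plate. It carries: at +y the fixed bearing half (50 mm wide in x, up to z = 45 mm, out to y = 34 mm) and the key guide post (26 x 14 mm, centre y = 76 mm, top z = 95 mm, brass bush 17 mm in diameter facing the shaft); at the origin the upright shaft; at -y the sliding bearing half, which slides along y between two 6 mm wide rails.
- key_guide (a point): Centre of the brass bush's mouth in the key guide post, 67 mm from the shaft axis towards the stand's +y, 85 mm above the table (the middle height of the flat).
- jaw (a joint): Slide of the aluminium bearing half (same 50 mm wide, 45 mm high shape as the fixed one) along the stand's y. 0 = fully home against the shaft, value in m grows as it stands open towards the stand's -y, stop at 0.036. It has friction of about 1.5 N and stays where it is left.
- jaw_knob (a point): Centre of the top of the sliding half's black upright knob, a cylinder 16 mm in diameter, top 76 mm above the table, free to grip from z = 38 mm up; the bar under it has its top at 29 mm. When the jaw is home the knob stands 75 mm from the shaft axis towards the stand's -y.
- shaft (a joint): Turning angle of the upright steel shaft about the stand's z, in rad, counter-clockwise positive seen from above. 0 = the flat faces the key guide (stand's +y); the flat's outward normal points at stand +y turned by this angle. Free to turn between -3.1 and 3.1 with friction of about 0.03 N m; stays where it is left.
- shaft_top (a point): Centre of the shaft's top end, 108 mm above the table, on the axis. The upper part, z = 62 to 105 mm, is 24 mm in diameter with one flat milled over its whole length, 8 mm from the axis (20 mm across flat and back, 18 mm wide flat); the top 3 mm are chamfered. Below it is a dark shoulder 34 mm in diameter, z = 50 to 62 mm.
- flat_mid (a point): Middle of the flat, 8 mm from the axis, 85 mm above the table; turns with the shaft.
- collar: Loose dark steel collar lying flat on the table: ring 44 mm outside diameter, 18 mm high, bore 26.6 mm in diameter, 0.09 kg. Origin: centre of the underside, z up. The set screw lies along its +y: head 9 mm in diameter standing 4.5 mm out of the rim, tip 6 mm in diameter standing into the bore to 9.3 mm from the axis, both at 9 mm height, so the collar goes over the shaft only with the screw within about 12 degrees of the flat. Grip it across its x axis, beside the screw.
- set_screw (a point): Outer end of the collar's set screw, 26.5 mm from the collar's axis along its +y, 9 mm above its underside.
- hex_key: Bystander: black hex key 28 x 86 x 5 mm lying on the table. Origin at its underside. Leave alone.
- screw_jar: Bystander: clear jar of small screws with grey cap, 49 mm in diameter, 58 mm high. Origin at its underside. Leave alone.
- oil_bottle: Bystander: yellow dropper bottle with red tip, 38 mm in diameter, 104 mm high. Origin at its underside. Leave alone.
- trial_block: Bystander: aluminium block 32 x 56 x 27 mm with three small brass masses on top. Origin at its underside. Leave alone.
Things that resemble listed ones, but are neither listed nor needed, are in the scene too. Several things look just like the collar: the one meant starts farthest to the robot's right.

How it is judged:
On the way, in this order (a step that is already met when the one before it is completed fails the run):
1. the sliding bearing half is pushed fully home (within 3 mm) (value of joint jaw below 0.003 m), for 0.2 s.
2. the shaft is turned until its flat faces the key guide (within 11 degrees), the collar not yet on the shaft (value of joint shaft between -0.2 and 0.2 rad and horizontal distance between collar and shaft_top above 0.04 m), for 0.2 s.
At the end, for the whole second after the job is handed in: Bearing half home (3 mm); flat facing the guide (12 deg); collar still in the fingers (over 1.5 N), at rest, level (6 deg), centred on the shaft (3 mm), wholly on the flat with its underside 65 to 87 mm above the table (3 mm clear of the shoulder), set screw facing the guide (5.5 mm) (value of joint jaw below 0.003 m and value of joint shaft between -0.21 and 0.21 rad and horizontal distance between collar and shaft_top below 0.003 m and z of collar in the frame of stand between 0.065 and 0.087 m and angle between collar's own z axis and vertical below 0.1 rad and y of set_screw in the frame of stand above 0.02 m and x of set_screw in the frame of stand between -0.0055 and 0.0055 m and linear speed of collar below 0.02 m/s and contact force between the fingers and collar above 1.5 N); the arm keeps its last pose, push and grip.
It fails at once if a bystander (hex key) is moved more than 20 mm (distance of hex_key from where it was at the start of the episode above 0.02 m).
It fails at once if a bystander (screw jar) is moved more than 20 mm (distance of screw_jar from where it was at the start of the episode above 0.02 m).
It fails at once if a bystander (oil bottle) is moved more than 20 mm (distance of oil_bottle from where it was at the start of the episode above 0.02 m).
It fails at once if a bystander (trial block) is moved more than 20 mm (distance of trial_block from where it was at the start of the episode above 0.02 m).
It also fails if it takes over 64 s, if anything falls off the work surface, if the arm or the gripper's body presses on something with over 40 N, if the wrist force passes 120 N, or if a joint passes its speed limit or range.

## Working session

There is one attempt and no reset: what is moved stays moved. The work goes in short steps, Python scripts to look and compute and a tool call to move; the robot and the scene stay as the last step left them, time stands still between calls to the robot, and variables do not carry over. Pictures are saved under pics/ and viewed, and the job is handed in when it is done.

Besides the shell and the picture viewer there is one more tool, called after ">>>" as name([rows], argument=value, ...), one row to a line, values as JSON. play_rows: Moves the arm, as the interface text tells. Its arguments: {"type":"object","properties":{"moves":{"type":"array","items":{"type":"object","properties":{"linear":{"type":"array","items":{"type":"number"}},"roll":{"type":"number"}}}},"claw":{"type":"number"},"grip_force":{"type":"number"}},"required":["moves"]}

```bash
mkdir -p pics; cat > h.py <<'E'
import numpy as np, cv2, pickle
from workcell import env
from scipy.spatial.transform import Rotation as R
def rq(q): return R.from_quat([q[1],q[2],q[3],q[0]]).as_matrix()
def snap(n,fn):
    s=env.get_state(); im,d=env.camera(n); c=env.calibration(n)
    pickle.dump((s,im,d,c),open(f'pics/{fn}.pkl','wb'))
    cv2.imwrite(f'pics/{fn}.png',im[:,:,::-1]); return s,im,d,c
def load(fn): return pickle.load(open(f'pics/{fn}.pkl','rb'))
def camT(s,c):
    if 'hand_eye' in c:
        T=np.eye(4);T[:3,:3]=rq(s['ee_rot']);T[:3,3]=s['tcp_pos'];return T@np.array(c['hand_eye'])
    a=np.array(c['attitude'])
    T=np.eye(4);T[:3,:3]=a if a.shape==(3,3) else rq(a);T[:3,3]=c['eye'];return T
def ray(u,v,c):
    K=np.array(c['mtx']);x=np.array([(u-K[0,2])/K[0,0],(v-K[1,2])/K[1,1]]);y=x.copy()
    for _ in range(20): y=x/(1+c['k1']*(y@y))
    return np.array([y[0],y[1],1.])
def atz(fn,u,v,z):
    s,im,d,c=load(fn);T=camT(s,c);r=T[:3,:3]@ray(u,v,c);t=(z-T[2,3])/r[2];return T[:3,3]+t*r
def dep(fn,u,v):
    s,im,d,c=load(fn);T=camT(s,c);return T[:3,:3]@(ray(u,v,c)*d[int(round(v)),int(round(u))])+T[:3,3]
def cloud(fn):
    s,im,d,c=load(fn);T=camT(s,c);K=np.array(c['mtx'])
    vv,uu=np.mgrid[0:480,0:640];x=np.stack([(uu-K[0,2])/K[0,0],(vv-K[1,2])/K[1,1]],-1);y=x.copy()
    for _ in range(15): y=x/(1+c['k1']*(y**2).sum(-1,keepdims=True))
    p=np.concatenate([y,np.ones((480,640,1))],-1)*d[...,None]
    return p@T[:3,:3].T+T[:3,3]
def proj(P,s,c):
    T=camT(s,c);p=T[:3,:3].T@(np.array(P)-T[:3,3]);x=p[:2]/p[2];x=x*(1+c['k1']*(x@x));K=np.array(c['mtx']);return K[0,0]*x[0]+K[0,2],K[1,1]*x[1]+K[1,2]
def crop(fn,x0,y0,x1,y1,k,out):
    s,im,d,c=load(fn);cv2.imwrite(f'pics/{out}.png',cv2.resize(im[y0:y1,x0:x1,::-1],None,fx=k,fy=k,interpolation=cv2.INTER_CUBIC))
E
python3 - <<'E'
from h import *
for n in ['top','side','wrist']:
    s,im,d,c=snap(n,n+'0'); print(n,c)
print(s)
E
```

```text
top {'mtx': array([[578.72903692,   0.        , 321.32037836],
       [  0.        , 578.72903692, 241.46909315],
       [  0.        ,   0.        ,   1.        ]]), 'k1': 0.009467453858639374, 'eye': array([0.33504546, 0.1410623 , 1.13292419]), 'attitude': array([ 0.0729829 , -0.69719034,  0.71046191, -0.06199187])}
side {'mtx': array([[561.97813443,   0.        , 319.79011089],
       [  0.        , 561.97813443, 234.8361532 ],
       [  0.        ,   0.        ,   1.        ]]), 'k1': 0.013133071235730097, 'eye': array([-0.07999537,  0.41123136,  0.8466526 ]), 'attitude': array([ 0.19728633, -0.52344018,  0.77378586, -0.29722707])}
wrist {'mtx': array([[332.6390451 ,   0.        , 323.26190845],
       [  0.        , 332.6390451 , 245.62404824],
       [  0.        ,   0.        ,   1.        ]]), 'k1': -0.025518981412941247, 'hand_eye': array([[ 5.51469786e-04,  9.59487868e-01,  2.81749403e-01,
        -7.81561341e-02],
       [-1.19634088e-03, -2.81748611e-01,  9.59487514e-01,
        -1.45463673e-01],
       [ 9.99999132e-01, -8.66196702e-04,  9.92498710e-04,
        -5.26412848e-04],
       [ 0.00000000e+00,  0.00000000e+00,  0.00000000e+00,
         1.00000000e+00]])}
{'time_s': 0.1, 'q': array([ 1.17140205,  0.33276082, -0.06469344,  1.46084352,  0.02159149,
        1.34990202, -0.08854336]), 'joint_velocities': array([ 0.001651  , -0.00238467, -0.00106225, -0.00186907, -0.00184584,
        0.00016541, -0.00048503]), 'effort': array([ 2.06005439e-03, -6.24543929e+01,  2.50961480e-02, -3.90720606e+01,
       -6.13635778e-02,  3.65806755e-02,  3.68677956e-05]), 'tcp_pos': array([ 0.22984262, -0.58085963,  0.23886995]), 'ee_rot': array([ 0.13232104, -0.13251681,  0.69501666, -0.69417741]), 'ft_force': array([-0.03197873,  0.3557788 , -0.87696347]), 'torque': array([ 0.01063409,  0.00276312, -0.01083302]), 'finger_gap': 0.08697613962042555}
```

View pics/top0.png

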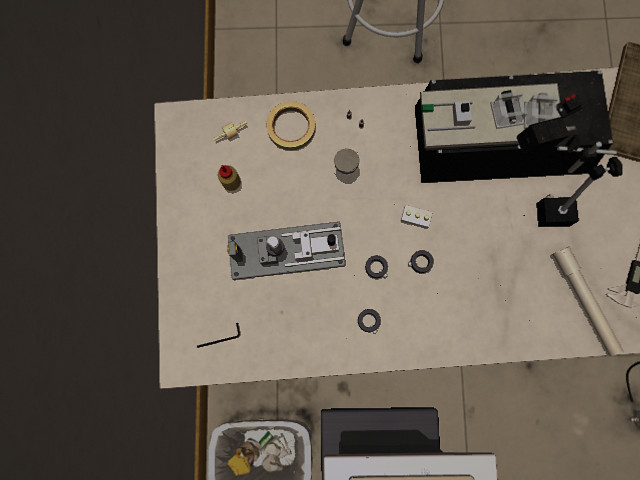

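View pics/side0.png

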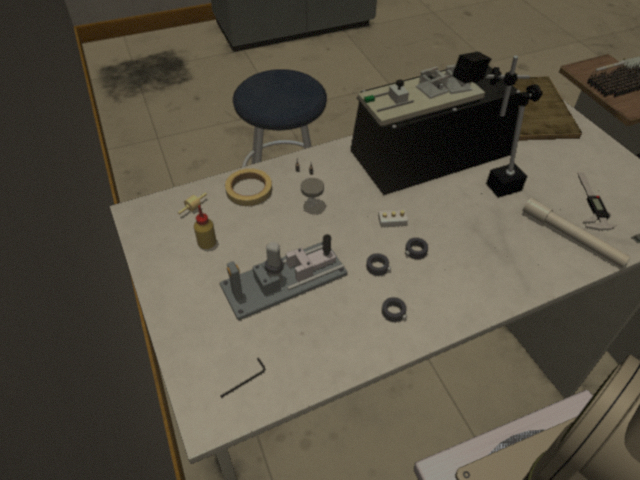

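View pics/wrist0.png

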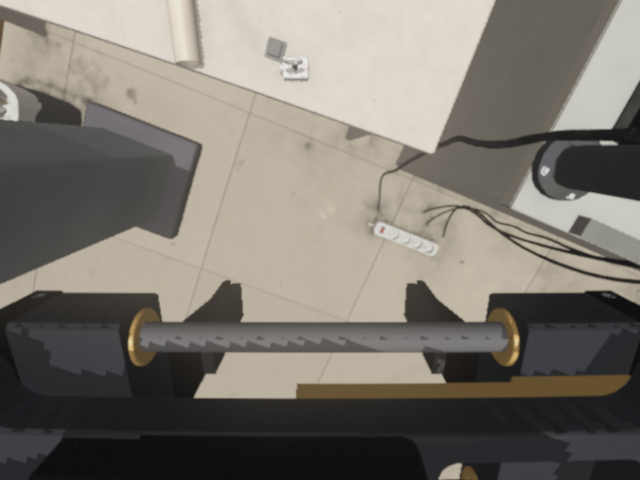

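The top view shows three collars at (376,267), (422,261) and (369,321), and the stand with its guide post at (234,248), shaft at (274,245) and knob at (332,241). I'll convert these to world positions.

```bash
python3 - <<'E'
from h import *
for n,u,v,z in [('colA',376,267,.018),('colB',422,261,.018),('colC',369,321,.018),('post',234,240,.095),('shaft',274,241,.108),('knob',332,237,.076),('jar',346,160,.058),('bottle',226,172,.1),('blk',417,216,.03),('key',220,340,.005),('plate1',228,235,.012),('plate2',339,223,.012),('plate3',345,265,.012),('plate4',233,279,.012)]:
    print(n,atz('top0',u,v,z).round(4),dep('top0',u,v).round(4))
s,im,d,c=load('top0')
crop('top0',215,205,445,345,3.4,'c0')
E
```

```text
colA [0.4983 0.0513 0.018 ] [ 0.5013  0.0496 -0.0021]
colB [ 0.5083 -0.0384  0.018 ] [ 0.5109 -0.041   0.0015]
colC [0.3946 0.0683 0.018 ] [0.3955 0.0672 0.0011]
post [0.5421 0.3155 0.095 ] [0.5587 0.3295 0.0117]
shaft [0.5362 0.2408 0.108 ] [0.536  0.2407 0.1092]
knob [0.5478 0.1358 0.076 ] [0.5475 0.1358 0.0778]
jar [0.7035 0.1053 0.058 ] [0.7036 0.1053 0.0578]
bottle [0.6708 0.3311 0.1   ] [0.6789 0.3357 0.075 ]
blk [ 0.5955 -0.0312  0.03  ] [ 0.5972 -0.0323  0.0227]
key [0.3642 0.3553 0.005 ] [0.3642 0.3556 0.0033]
plate1 [0.569  0.3415 0.012 ] [0.569  0.3415 0.012 ]
plate2 [0.5888 0.121  0.012 ] [0.5892 0.1209 0.0099]
plate3 [0.5043 0.1112 0.012 ] [ 0.5068  0.1107 -0.004 ]
plate4 [0.4811 0.3305 0.012 ] [0.4813 0.3308 0.0099]
```

View pics/c0.png

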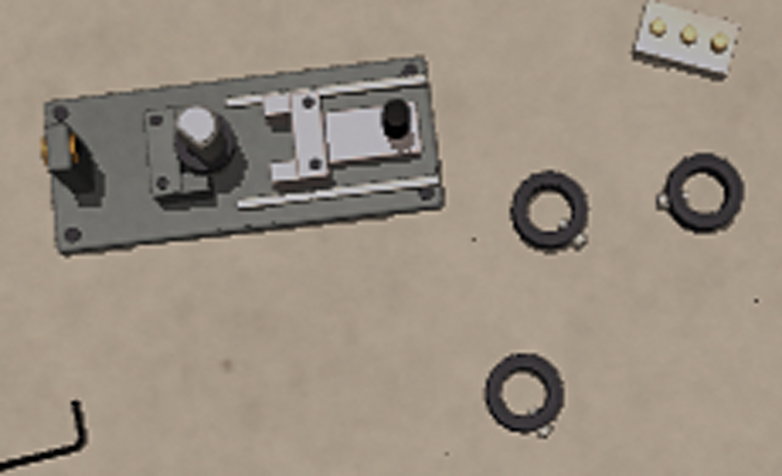

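```bash
python3 - <<'E'
from h import *
s,im,d,c=load('wrist0'); print(rq(s['ee_rot']).round(3))
P=cloud('top0').reshape(-1,3)
m=(P[:,2]>.03)&(P[:,0]>0)&(P[:,0]<.85)&(P[:,1]>-.8)&(P[:,1]<.45)&(P[:,2]<.8)
Q=P[m]; 
for x in np.arange(0,.85,.1):
  print(round(x,1),[ (round(float(Q[k][:,2].max()),2) if k.any() else 0) for y in np.arange(-.8,.45,.1) for k in [(Q[:,0]>=x)&(Q[:,0]<x+.1)&(Q[:,1]>=y)&(Q[:,1]<y+.1)]])
print('B screw',atz('top0',409.4,264.1,.009))
E
```

```text
[[-0.93  -0.     0.368]
 [-0.368  0.001 -0.93 ]
 [ 0.    -1.    -0.001]]
0.0 [0, 0, 0, 0, 0, 0, 0, 0, 0, 0, 0, 0, 0]
0.1 [0, 0, 0, 0, 0, 0, 0, 0, 0, 0, 0, 0, 0]
0.2 [0, 0, 0, 0, 0, 0, 0, 0, 0, 0, 0, 0, 0]
0.3 [0, 0, 0, 0, 0.03, 0, 0, 0, 0, 0, 0, 0, 0]
0.4 [0, 0, 0, 0, 0.04, 0, 0, 0, 0, 0, 0, 0, 0]
0.5 [0, 0, 0, 0, 0.11, 0.08, 0, 0.03, 0, 0.08, 0.11, 0.1, 0]
0.6 [0, 0, 0, 0, 0.26, 0.31, 0.32, 0.21, 0.06, 0.06, 0, 0.11, 0]
0.7 [0, 0, 0, 0, 0.19, 0.24, 0.24, 0.25, 0.06, 0.06, 0, 0.05, 0]
0.8 [0, 0, 0, 0, 0.19, 0.19, 0.19, 0.19, 0.04, 0, 0, 0, 0]
B screw [ 0.50408039 -0.01493411  0.009     ]
```

```bash
cat >> h.py <<'E'
def plan(target,head=None):
    s=env.get_state();M=rq(s['ee_rot']);l=M.T@(np.array(target)-s['tcp_pos'])*1000
    h=np.degrees(np.arctan2(M[1,2],M[0,2]))
    r=None if head is None else -((head-h+180)%360-180)
    print('t',round(s['time_s'],2),'tcp',np.round(s['tcp_pos'],4),'head',h.round(2),'tilt',np.degrees(np.arccos(-M[2,1])).round(2),'q7',round(s['q'][6],2),'gap',round(s['finger_gap'],4),'F',np.round(s['ft_force'],1))
    print('linear',l.round(1),'roll',None if r is None else round(r,1))
E
python3 -c "
from h import *
plan([.40,-.25,.30],-36)"
```

```text
t 0.15 tcp [ 0.2299 -0.5809  0.239 ] head -68.41 tilt 0.06 q7 -0.09 gap 0.0867 F [-0.7 -0.2 -0. ]
linear [-279.9  -60.8 -245.2] roll -32.4
```

>>> play_rows([
  {"linear": [-28, -12, -30], "roll": -5},
  {"linear": [-65, -30, -60], "roll": -12},
  {"linear": [-102, -45, -90], "roll": -19},
  {"linear": [-139, -60, -120], "roll": -26},
  {"linear": [-175, -61, -152], "roll": -32},
])

```text
time_s: 0.65
tcp_pos: [0.3378, -0.3739, 0.3019]
ee_rot: [-0.32, 0.32, -0.63, 0.631]
ft_force: [1.3, -0.2, 0.3]
finger_gap: 0.0872
```

```bash
python3 -c "
from h import *
plan([.42,-.15,.30],-15)"
```

```text
t 0.65 tcp [ 0.3378 -0.3739  0.3019] head -36.13 tilt 0.1 q7 0.1 gap 0.0872 F [ 1.3 -0.2  0.3]
linear [-229.3    1.7  -65.7] roll -21.1
```

>>> play_rows([
  {"linear": [-46, 0, -13], "roll": -4},
  {"linear": [-92, 0, -26], "roll": -8},
  {"linear": [-138, 1, -39], "roll": -13},
  {"linear": [-184, 1, -52], "roll": -17},
  {"linear": [-229, 2, -66], "roll": -21},
])

```text
time_s: 1.15
tcp_pos: [0.4198, -0.1481, 0.2998]
ee_rot: [-0.431, 0.431, -0.56, 0.562]
ft_force: [1.3, -0.8, 0.3]
finger_gap: 0.087
```

```bash
python3 -c "
from h import *
plan([.50,.08,.30],6)"
```

```text
t 1.15 tcp [ 0.4198 -0.1481  0.2998] head -14.96 tilt 0.13 q7 0.02 gap 0.087 F [ 1.3 -0.8  0.3]
linear [-241.    -0.5   18.6] roll -21.0
```

>>> play_rows([
  {"linear": [-48, 0, 4], "roll": -4},
  {"linear": [-96, 0, 8], "roll": -8},
  {"linear": [-144, 0, 12], "roll": -13},
  {"linear": [-192, 0, 15], "roll": -17},
  {"linear": [-241, 0, 19], "roll": -21},
])

```text
time_s: 1.65
tcp_pos: [0.5006, 0.0816, 0.2997]
ee_rot: [-0.526, 0.526, -0.471, 0.473]
ft_force: [1.3, -1.0, 0.3]
finger_gap: 0.087
```

```bash
python3 -c "
from h import *
snap('wrist','w1')
plan([.54,.135,.20],6)"
```

```text
t 1.7 tcp [0.5012 0.0899 0.2996] head 6.87 tilt 0.2 q7 -0.2 gap 0.0869 F [-5.1  4.5 -1.8]
linear [-40.   99.8  43.7] roll 0.9
```

View pics/w1.png

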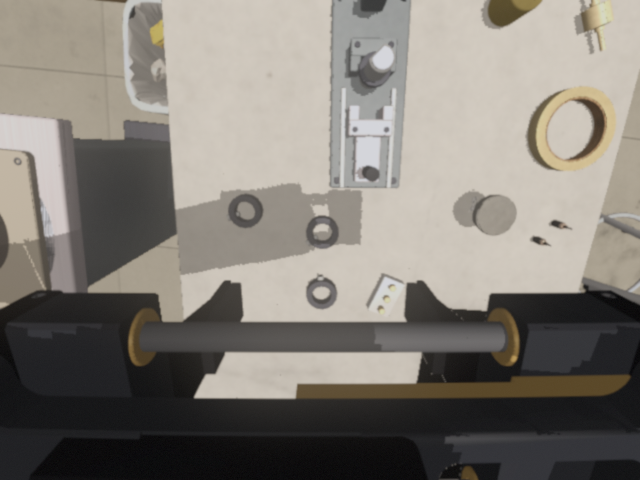

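>>> play_rows([
  {"linear": [-30, 10, 20], "roll": 0},
  {"linear": [-60, 20, 40], "roll": 0.8},
  {"linear": [-75, 30, 48], "roll": 0.8},
  {"linear": [-75, 30, 48], "roll": 0.8},
  {"linear": [-75, 30, 48], "roll": 0.8},
])

```text
time_s: 2.2
tcp_pos: [0.5397, 0.1699, 0.2695]
ee_rot: [0.527, -0.525, 0.473, -0.473]
ft_force: [0.4, 0.3, 0.2]
finger_gap: 0.0868
```

```bash
python3 -c "
from h import *
snap('wrist','w2')
plan([.5478,.1358,.20],6)
crop('w2',200,0,440,200,3.3,'c2')"
```

```text
t 2.25 tcp [0.5399 0.1692 0.27  ] head 6.03 tilt 0.18 q7 -0.43 gap 0.0872 F [-1.  -0.5 -0.1]
linear [34.2 70.   4.1] roll 0.0
```

View pics/w2.png

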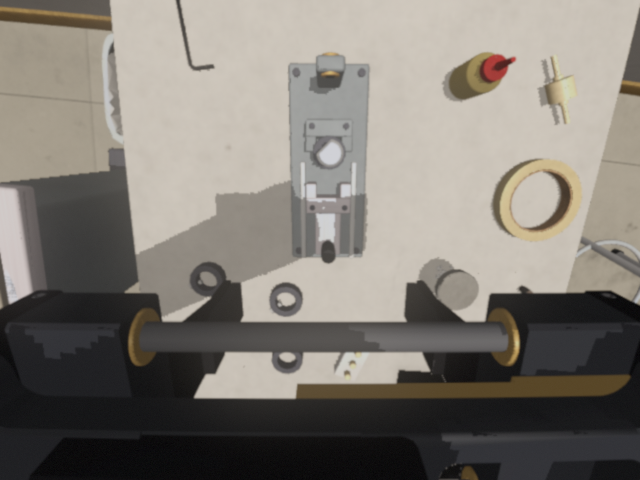

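View pics/c2.png

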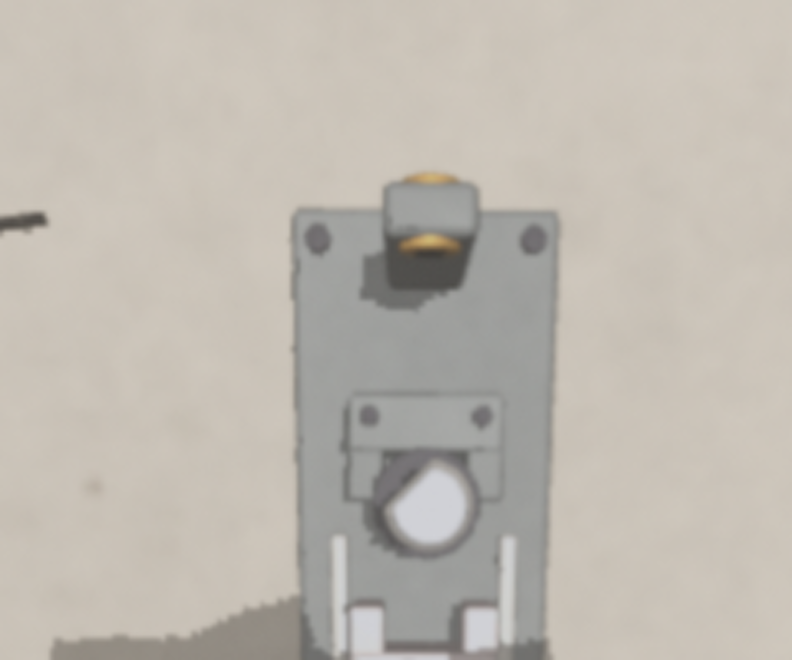

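```bash
python3 - <<'E'
from h import *
crop('w2',300,125,360,180,13,'c3')
s,im,d,c=load('w2')
P=cloud('w2')
m=(P[...,2]>.104)&(P[...,2]<.113)&(abs(P[...,0]-.536)<.03)&(abs(P[...,1]-.24)<.03)
print(m.sum(),P[m].mean(0),P[m].min(0),P[m].max(0))
m=(P[...,2]>.072)&(P[...,2]<.081)&(abs(P[...,0]-.545)<.03)&(abs(P[...,1]-.136)<.03)
print(m.sum(),P[m].mean(0),P[m].min(0),P[m].max(0))
m=(P[...,2]>.09)&(P[...,2]<.1)&(abs(P[...,0]-.53)<.03)&(abs(P[...,1]-.316)<.03)
print(m.sum(),P[m].mean(0),P[m].min(0),P[m].max(0))
for n,u,v in [('h1',318,240),('h2',533,240)]:
    print(atz('w2',200+u/3.3,v/3.3,.012))
print(atz('w2',299,250,.012),atz('w2',359,251,.012))
print(atz('w2',328,246,.076))
E
```

```text
513 [0.53956938 0.24377984 0.10764083] [0.52730187 0.23249737 0.10408283] [0.55050718 0.25625808 0.11071137]
170 [0.54950247 0.13791392 0.07621392] [0.54179141 0.12932305 0.07291014] [0.5570277  0.14529341 0.07864311]
577 [0.53109095 0.31913953 0.09433637] [0.51806875 0.31029656 0.09011698] [0.54431158 0.32853624 0.09758009]
[0.49470667 0.32432683 0.012     ]
[0.56615541 0.33199504 0.012     ]
[0.51523242 0.12091445 0.012     ] [0.59109333 0.12758429 0.012     ]
[0.54810991 0.14866204 0.076     ]
```

View pics/c3.png

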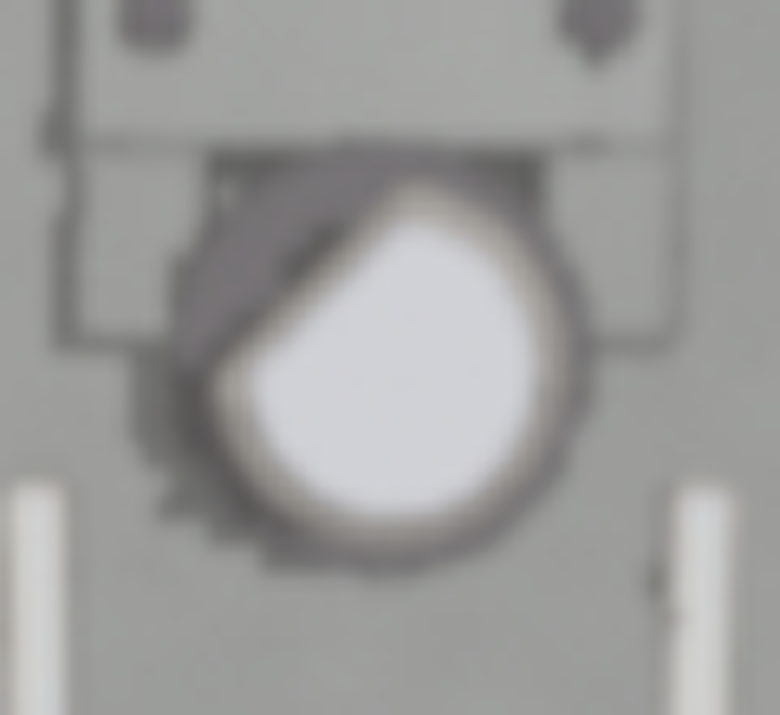

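```bash
python3 - <<'E'
from h import *
print(atz('w2',329.2,153,.105), atz('w2',330.5,154.5,.108))
s,im,d,c=load('w2');P=cloud('w2')
for (z0,z1,cx,cy,r) in [(.104,.112,.538,.2425,.02),(.072,.081,.549,.138,.015),(.09,.1,.531,.319,.03)]:
  m=(P[...,2]>z0)&(P[...,2]<z1)&(np.hypot(P[...,0]-cx,P[...,1]-cy)<r)
  q=P[m];print(cv2.minEnclosingCircle(q[:,:2].astype(np.float32)),cv2.minAreaRect(q[:,:2].astype(np.float32)*1000))
E
```

```text
[0.53820792 0.24394642 0.105     ] [0.53944105 0.24281619 0.108     ]
((0.5386924743652344, 0.2444385141134262), 0.012016442604362965) ((540.3441162109375, 243.17288208007812), (23.14837074279785, 19.496217727661133), 49.987884521484375)
((0.5497831106185913, 0.13730256259441376), 0.008093821816146374) ((549.81982421875, 137.5311279296875), (14.818897247314453, 15.116724967956543), 48.30271530151367)
((0.5310238599777222, 0.31973955035209656), 0.013512049801647663) ((531.2438354492188, 319.5667419433594), (25.537580490112305, 17.8172607421875), 5.990291595458984)
```

```bash
python3 -c "
from h import *
plan([.5498,.1374,.062],6)"
```

```text
t 2.25 tcp [0.5399 0.1692 0.27  ] head 6.03 tilt 0.18 q7 -0.43 gap 0.0872 F [-1.  -0.5 -0.1]
linear [ 33.  208.    5.9] roll 0.0
```

>>> play_rows([
  {"linear": [20, 45, 4], "roll": 0},
  {"linear": [33, 90, 6], "roll": 0},
  {"linear": [33, 130, 6], "roll": 0},
  {"linear": [33, 160, 6], "roll": 0},
  {"linear": [33, 180, 6], "roll": 0},
], claw=50)

```text
time_s: 2.75
tcp_pos: [0.5493, 0.135, 0.0884]
ee_rot: [0.525, -0.525, 0.473, -0.474]
ft_force: [-0.5, 0.2, 0.3]
finger_gap: 0.0552
```

```bash
python3 -c "
from h import *
plan([.5498,.1374,.062],6)
snap('wrist','w3')"
```

```text
t 2.75 tcp [0.5493 0.135  0.0884] head 5.89 tilt 0.09 q7 -0.47 gap 0.0552 F [-0.5  0.2  0.3]
linear [-2.3 26.4  0.7] roll -0.1
```

View pics/w3.png

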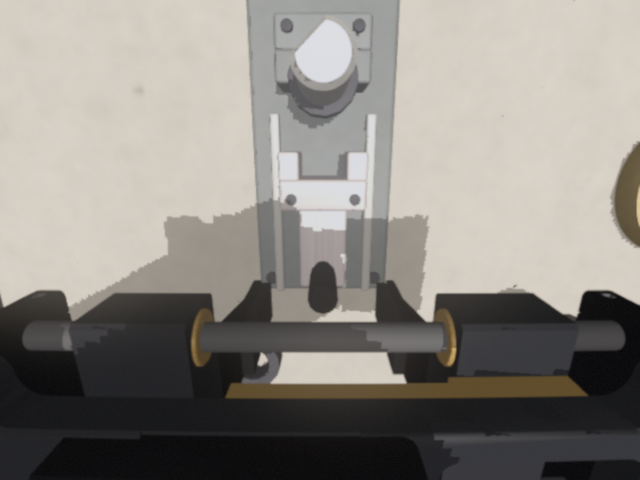

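The knob, with its top at (321,268), is centred between the fingers. I'll descend and grip it.

>>> play_rows([
  {"linear": [-2, 14, 1], "roll": 0},
  {"linear": [-2, 25, 1], "roll": 0},
  {"linear": [-2, 26, 1], "roll": 0},
  {"linear": [-2, 26, 1], "roll": 0},
  {"linear": [-2, 26, 1], "roll": 0},
])

```text
time_s: 3.3
tcp_pos: [0.5494, 0.137, 0.0609]
ee_rot: [-0.525, 0.525, -0.474, 0.474]
ft_force: [-0.1, -0.3, -1.4]
finger_gap: 0.0501
```

>>> play_rows([
  {"linear": [0, 0, 0], "roll": 0},
  {"linear": [0, 0, 0], "roll": 0},
  {"linear": [0, 0, 0], "roll": 0},
  {"linear": [0, 0, 0], "roll": 0},
  {"linear": [0, 0, 0], "roll": 0},
], claw=0, grip_force=20)

```text
time_s: 3.8
tcp_pos: [0.5494, 0.137, 0.0609]
ee_rot: [-0.525, 0.525, -0.474, 0.474]
ft_force: [-0.4, 0.3, -0.6]
finger_gap: 0.0174
```

```bash
python3 -c "
from h import *
plan([.5385+.075*.1045,.2442-.075*.9945,.062],6)"
```

```text
t 3.8 tcp [0.5494 0.137  0.0609] head 5.9 tilt 0.01 q7 -0.5 gap 0.0174 F [-0.4  0.3 -0.6]
linear [-32.8  -1.1   0.3] roll -0.1
```

>>> play_rows([
  {"linear": [0, 0, 0], "roll": 0},
  {"linear": [-6, 0, 0], "roll": 0},
  {"linear": [-12, 0, 0], "roll": 0},
  {"linear": [-18, 0, 0], "roll": 0},
  {"linear": [-24, 0, 0], "roll": 0},
])

```text
time_s: 4.3
tcp_pos: [0.5464, 0.161, 0.0608]
ee_rot: [-0.525, 0.526, -0.474, 0.473]
ft_force: [-5.0, -2.4, 5.6]
finger_gap: 0.0153
```

>>> play_rows([
  {"linear": [-5, 0, 0], "roll": 0},
  {"linear": [-8, 0, 0], "roll": 0},
  {"linear": [-10, 0, 0], "roll": 0},
  {"linear": [-12, 0, 0], "roll": 0},
  {"linear": [-12, 0, 0], "roll": 0},
])

```text
time_s: 4.8
tcp_pos: [0.5455, 0.1695, 0.0608]
ee_rot: [-0.522, 0.526, -0.473, 0.475]
ft_force: [-4.6, -13.6, 9.4]
finger_gap: 0.015
```

```bash
python3 -c "
from h import *
plan([.5385+.075*.1045,.2442-.075*.9945,.062],6)
s,im,d,c=snap('wrist','w4')"
```

```text
t 4.8 tcp [0.5455 0.1695 0.0608] head 5.76 tilt 0.35 q7 -0.57 gap 0.015 F [ -4.6 -13.6   9.4]
linear [-0.  -1.2  0.8] roll -0.2
```

View pics/w4.png

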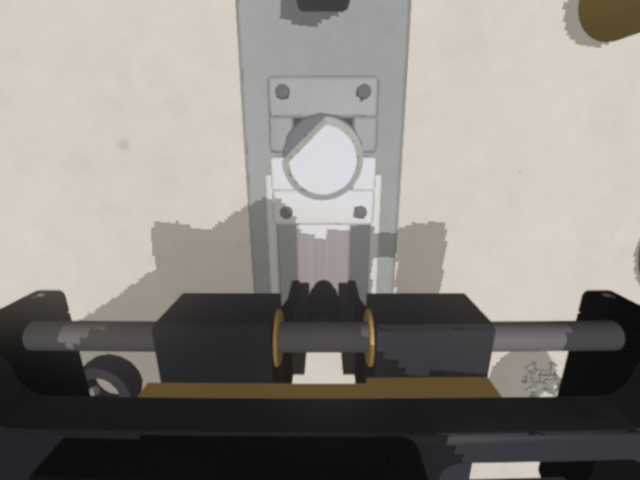

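>>> play_rows([
  {"linear": [1, 0, 0], "roll": 0},
  {"linear": [1, 0, 0], "roll": 0},
  {"linear": [1, 0, 0], "roll": 0},
  {"linear": [1, 0, 0], "roll": 0},
  {"linear": [1, -10, 0], "roll": 0},
], claw=45)

```text
time_s: 5.35
tcp_pos: [0.5448, 0.1686, 0.07]
ee_rot: [-0.522, 0.527, -0.474, 0.474]
ft_force: [-0.8, -0.4, 0.4]
finger_gap: 0.0428
```

>>> play_rows([
  {"linear": [0, -45, 0], "roll": 0},
  {"linear": [0, -80, 0], "roll": 0},
  {"linear": [0, -90, 0], "roll": 7},
  {"linear": [-20, -90, 0], "roll": 14},
  {"linear": [-40, -90, 0], "roll": 21},
])

```text
time_s: 5.85
tcp_pos: [0.5417, 0.2092, 0.1612]
ee_rot: [-0.426, 0.429, -0.562, 0.564]
ft_force: [-0.0, 0.6, -0.0]
finger_gap: 0.0448
```

```bash
python3 -c "
from h import *
plan([.5385,.2442,.15],-39)
s,im,d,c=snap('wrist','w5')"
```

```text
t 5.85 tcp [0.5417 0.2092 0.1612] head -15.58 tilt 0.33 q7 -0.92 gap 0.0448 F [-0.   0.6 -0. ]
linear [-32.9  11.  -12.5] roll 23.4
```

View pics/w5.png

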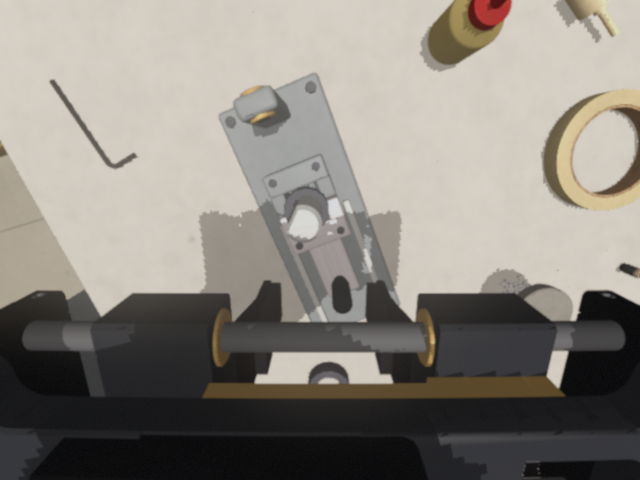

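>>> play_rows([
  {"linear": [-10, 0, -4], "roll": 7},
  {"linear": [-20, 0, -8], "roll": 14},
  {"linear": [-33, 5, -12], "roll": 21},
  {"linear": [-33, 11, -12], "roll": 23.4},
  {"linear": [-33, 11, -12], "roll": 23.4},
])

```text
time_s: 6.4
tcp_pos: [0.537, 0.2493, 0.15]
ee_rot: [-0.302, 0.305, -0.638, 0.639]
ft_force: [-0.2, -0.2, 0.7]
finger_gap: 0.0451
```

```bash
python3 -c "
from h import *
plan([.5385,.2442,.085],-39)
s,im,d,c=snap('wrist','w6')
crop('w6',220,180,430,340,3.7,'c6')"
```

```text
t 6.4 tcp [0.537  0.2493 0.15  ] head -39.13 tilt 0.26 q7 -1.39 gap 0.0451 F [-0.2 -0.2  0.7]
linear [ 2.7 65.   4.4] roll -0.1
```

View pics/c6.png

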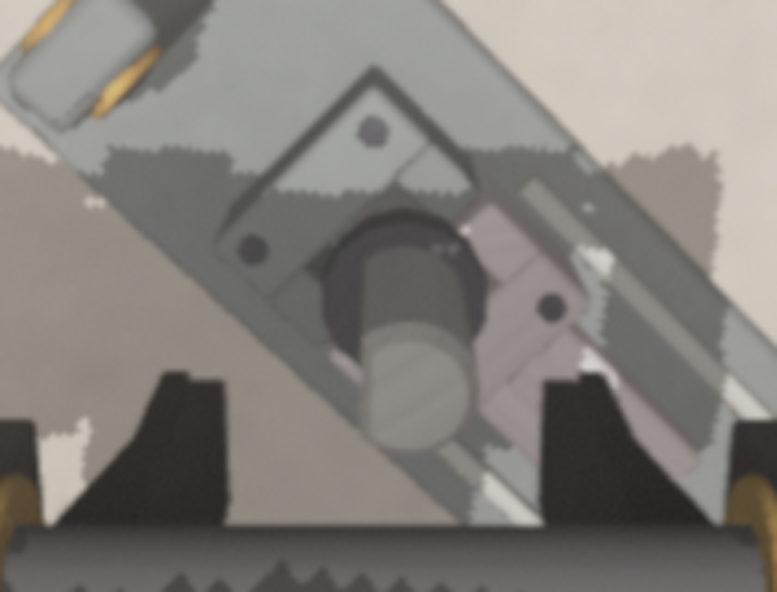

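>>> play_rows([
  {"linear": [3, 5, 6], "roll": 0},
  {"linear": [3, 25, 6.4], "roll": 0},
  {"linear": [3, 45, 6.4], "roll": 0},
  {"linear": [3, 60, 6.4], "roll": 0},
  {"linear": [3, 65, 6.4], "roll": 0},
])

```text
time_s: 6.95
tcp_pos: [0.5398, 0.2413, 0.0838]
ee_rot: [-0.302, 0.306, -0.638, 0.639]
ft_force: [0.6, -0.6, 0.0]
finger_gap: 0.045
```

>>> play_rows([
  {"linear": [0, 0, 0], "roll": 0},
  {"linear": [0, 0, 0], "roll": 0},
  {"linear": [0, 0, 0], "roll": 0},
  {"linear": [0, 0, 0], "roll": 0},
  {"linear": [0, 0, 0], "roll": 0},
], claw=0, grip_force=30)

```text
time_s: 7.45
tcp_pos: [0.5391, 0.2423, 0.0845]
ee_rot: [-0.302, 0.307, -0.638, 0.638]
ft_force: [-5.2, 0.4, 5.6]
finger_gap: 0.0194
```

```bash
python3 -c "
from h import *
plan([.5385,.2442,.085],-84)"
```

```text
t 7.45 tcp [0.5391 0.2423 0.0845] head -39.02 tilt 0.37 q7 -1.41 gap 0.0194 F [-5.2  0.4  5.6]
linear [-1.1 -0.5 -1.7] roll 45.0
```

The gap of 19.4 mm means the pinch is square across the flat. Next I turn it by 45°.

>>> play_rows([
  {"linear": [0.2, 0, 0], "roll": 7},
  {"linear": [0.5, 0, 0], "roll": 14},
  {"linear": [0.7, 0, -0.1], "roll": 21},
  {"linear": [0.9, 0, -0.2], "roll": 28},
  {"linear": [1.1, 0, -0.3], "roll": 35},
])

```text
time_s: 7.95
tcp_pos: [0.538, 0.2418, 0.0846]
ee_rot: [-0.094, 0.099, -0.7, 0.701]
ft_force: [-0.9, 1.0, -3.1]
finger_gap: 0.0195
```

```bash
python3 -c "
from h import *
plan([.5385,.2442,.085],-84)"
```

```text
t 7.95 tcp [0.538  0.2418 0.0846] head -74.29 tilt 0.37 q7 -1.98 gap 0.0195 F [-0.9  1.  -3.1]
linear [-1.1 -0.4 -2.1] roll 9.7
```

>>> play_rows([
  {"linear": [0.2, 0, 0], "roll": 5},
  {"linear": [0.3, 0, 0], "roll": 9.7},
  {"linear": [0.3, 0, 0], "roll": 9.7},
  {"linear": [0.3, 0, 0], "roll": 9.7},
  {"linear": [0.3, 0, 0], "roll": 9.7},
])

```text
time_s: 8.45
tcp_pos: [0.5376, 0.2419, 0.0846]
ee_rot: [-0.036, 0.04, -0.705, 0.707]
ft_force: [0.5, 0.7, -3.0]
finger_gap: 0.0192
```

```bash
python3 -c "
from h import *
plan([.5385,.2442,.085],-84)
P=env.get_state()"
```

```text
t 8.45 tcp [0.5376 0.2419 0.0846] head -83.88 tilt 0.37 q7 -2.14 gap 0.0192 F [ 0.5  0.7 -3. ]
linear [-1.1 -0.4 -2.2] roll 0.1
```

>>> play_rows([
  {"linear": [0, 0, 0], "roll": 0},
  {"linear": [0, 0, 0], "roll": 0},
  {"linear": [0, 0, 0], "roll": 0},
  {"linear": [0, 0, 0], "roll": 0},
  {"linear": [0, 0, 0], "roll": 0},
], claw=45)

```text
time_s: 8.95
tcp_pos: [0.5378, 0.2419, 0.0847]
ee_rot: [-0.036, 0.04, -0.705, 0.707]
ft_force: [0.3, 0.8, -0.1]
finger_gap: 0.0438
```

>>> play_rows([
  {"linear": [0, -30, 0], "roll": 0},
  {"linear": [0, -70, 0], "roll": 0},
  {"linear": [0, -115, 0], "roll": 0},
  {"linear": [10, -165, 0], "roll": -7},
  {"linear": [20, -185, 0], "roll": -14},
], claw=80)

```text
time_s: 9.45
tcp_pos: [0.5197, 0.2411, 0.2746]
ee_rot: [-0.125, 0.125, -0.696, 0.696]
ft_force: [0.4, 0.5, 0.6]
finger_gap: 0.0756
```

```bash
python3 -c "
from h import *
plan([.5508,.16,.27],6)"
```

```text
t 9.45 tcp [0.5197 0.2411 0.2746] head -69.59 tilt 0.02 q7 -1.83 gap 0.0756 F [0.4 0.5 0.6]
linear [-0.8  4.6 86.9] roll -75.6
```

>>> play_rows([
  {"linear": [0, 0, 17], "roll": -8.5},
  {"linear": [0, 2, 34], "roll": -17},
  {"linear": [0, 3, 52], "roll": -25.5},
  {"linear": [0, 4, 70], "roll": -34},
  {"linear": [0, 5, 87], "roll": -42.5},
])

```text
time_s: 9.95
tcp_pos: [0.5502, 0.1588, 0.2697]
ee_rot: [-0.371, 0.371, -0.602, 0.602]
ft_force: [-0.5, 0.9, 0.7]
finger_gap: 0.08
```

>>> play_rows([
  {"linear": [0, 0, 0], "roll": -8.5},
  {"linear": [0, 0, 0], "roll": -17},
  {"linear": [0, 0, 0], "roll": -25.5},
  {"linear": [0, 0, 0], "roll": -33},
  {"linear": [0, 0, 0], "roll": -33},
])

```text
time_s: 10.45
tcp_pos: [0.5502, 0.1587, 0.2697]
ee_rot: [-0.527, 0.527, -0.471, 0.471]
ft_force: [-0.4, -0.4, 0.1]
finger_gap: 0.0798
```

```bash
python3 -c "
from h import *
plan([.51,-.08,.2],6)
s,im,d,c=snap('wrist','w7')
crop('w7',280,30,380,190,5,'c7')
P=cloud('w7')
for (z0,z1,cx,cy,r) in [(.104,.112,.538,.2435,.02),(.072,.081,.546,.169,.015),(.09,.1,.531,.319,.03)]:
  m=(P[...,2]>z0)&(P[...,2]<z1)&(np.hypot(P[...,0]-cx,P[...,1]-cy)<r)
  q=P[m];print(len(q),cv2.minEnclosingCircle(q[:,:2].astype(np.float32)),cv2.minAreaRect(q[:,:2].astype(np.float32)*1000))
"
```

```text
t 10.45 tcp [0.5502 0.1587 0.2697] head 6.38 tilt 0.03 q7 -0.38 gap 0.0798 F [-0.4 -0.4  0.1]
linear [232.7  69.8 -66.5] roll 0.4
526 ((0.5386524200439453, 0.24449141323566437), 0.012038690969347954) ((538.6607666015625, 242.50799560546875), (23.19257926940918, 18.775590896606445), 6.355838298797607)
186 ((0.5462676286697388, 0.1695581078529358), 0.008101146668195724) ((546.2675170898438, 169.7926483154297), (14.521845817565918, 15.279046058654785), 6.508395195007324)
636 ((0.5309708118438721, 0.31982851028442383), 0.013694179244339466) ((531.066650390625, 319.3484802246094), (26.09617805480957, 18.35742950439453), 6.219925403594971)
```

View pics/w7.png

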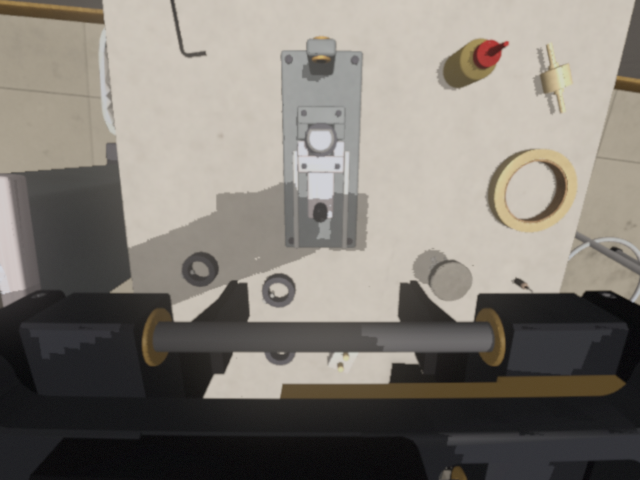

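View pics/c7.png

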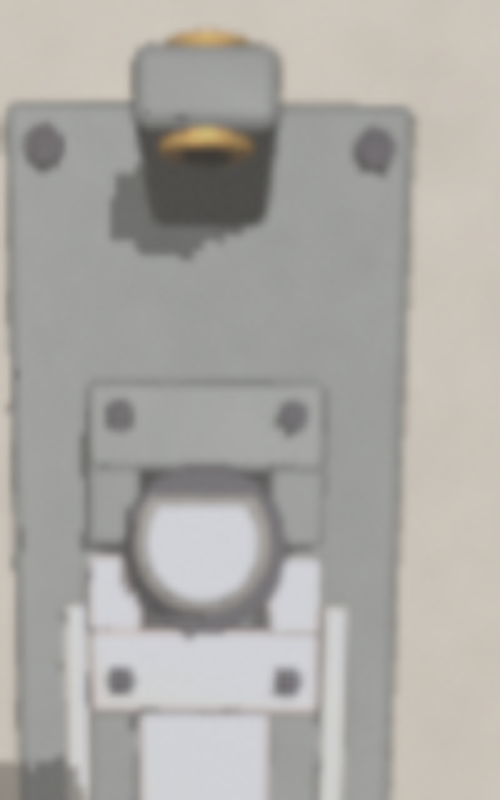

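```bash
python3 -c "
from h import *
P=cloud('top0').reshape(-1,3)
Q=P[(P[:,2]>.05)&(P[:,2]<.6)]
for x in np.arange(.5,.72,.02):
  print(round(x,2),[ (int(100*Q[k][:,2].max()) if k.sum()>1 else 0) for y in np.arange(-.3,.06,.03) for k in [(Q[:,0]>=x)&(Q[:,0]<x+.02)&(Q[:,1]>=y)&(Q[:,1]<y+.03)]])
plan([.51,-.07,.2],6)
"
```

```text
0.5 [0, 0, 0, 0, 0, 0, 0, 0, 0, 0, 0, 0]
0.52 [0, 0, 0, 0, 0, 0, 0, 0, 0, 0, 0, 0]
0.54 [0, 0, 0, 0, 0, 0, 0, 0, 0, 0, 0, 0]
0.56 [0, 0, 0, 0, 0, 0, 0, 0, 0, 0, 0, 0]
0.58 [8, 0, 0, 0, 0, 0, 0, 0, 0, 0, 0, 0]
0.6 [23, 0, 0, 0, 0, 0, 0, 0, 0, 0, 0, 0]
0.62 [27, 31, 27, 31, 32, 0, 0, 0, 0, 0, 0, 0]
0.64 [26, 28, 30, 31, 32, 0, 0, 0, 0, 0, 0, 0]
0.66 [18, 27, 30, 31, 32, 20, 20, 20, 20, 20, 0, 0]
0.68 [18, 18, 0, 20, 20, 20, 20, 20, 20, 20, 0, 0]
0.7 [18, 20, 24, 24, 24, 24, 22, 22, 21, 21, 0, 0]
t 10.5 tcp [0.5502 0.1587 0.2697] head 6.09 tilt 0.03 q7 -0.38 gap 0.0799 F [0.3 0.7 0.9]
linear [223.1  69.8 -64.3] roll 0.1
```

>>> play_rows([
  {"linear": [45, 14, -13], "roll": 0},
  {"linear": [90, 28, -26], "roll": 0},
  {"linear": [135, 42, -39], "roll": 0},
  {"linear": [180, 56, -52], "roll": 0},
  {"linear": [223, 70, -64], "roll": 0},
])

```text
time_s: 11.0
tcp_pos: [0.5096, -0.072, 0.1996]
ee_rot: [-0.525, 0.525, -0.474, 0.474]
ft_force: [1.0, -0.6, 0.9]
finger_gap: 0.0797
```

>>> play_rows([
  {"linear": [5, 0, -3], "roll": 0},
  {"linear": [5, 0, -3], "roll": 0},
  {"linear": [5, 0, -3], "roll": 0},
  {"linear": [5, 0, -3], "roll": 0},
  {"linear": [5, 0, -3], "roll": 0},
])

```text
time_s: 11.5
tcp_pos: [0.5076, -0.0757, 0.1999]
ee_rot: [0.525, -0.525, 0.473, -0.474]
ft_force: [0.2, 0.6, 0.1]
finger_gap: 0.08
```

```bash
python3 -c "
from h import *
plan([.5083,-.0384,.1],6)
s,im,d,c=snap('wrist','w8')
P=cloud('w8')
m=(P[...,2]>.014)&(P[...,2]<.022)&(np.hypot(P[...,0]-.511,P[...,1]+.038)<.035)
q=P[m];print(len(q),cv2.minEnclosingCircle(q[:,:2].astype(np.float32)))
crop('w8',230,120,410,290,4,'c8')
"
```

```text
t 11.5 tcp [ 0.5076 -0.0757  0.1999] head 5.92 tilt 0.08 q7 0.09 gap 0.08 F [0.2 0.6 0.1]
linear [-37.1  99.9   4.4] roll -0.1
998 ((0.5125144720077515, -0.03674684837460518), 0.023673556745052338)
```

View pics/w8.png

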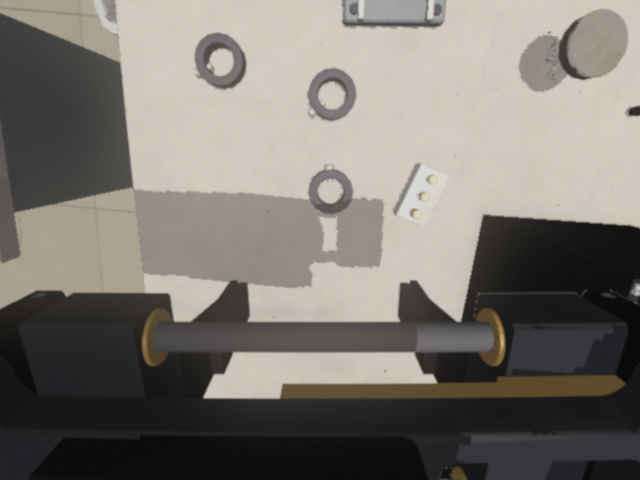

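View pics/c8.png

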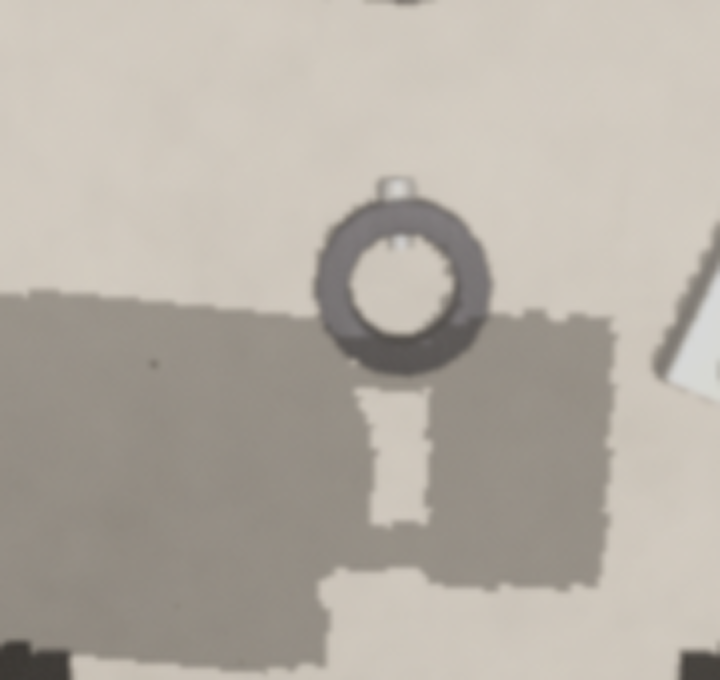

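```bash
python3 -c "
from h import *
f=lambda u,v:(230+u/4-.5+.125,120+v/4-.5+.125)
C=atz('w8',*f(403,287),.018);S=atz('w8',*f(396,188),.009+.002);T=atz('w8',*f(400.5,243),.01)
print(C,S,T)
for X in (S,T):
  v=X-C;print(np.hypot(*v[:2]),np.degrees(np.arctan2(v[1],v[0])))
s,im,d,c=load('w8')
P=cloud('w8')
m=(P[...,2]>.0155)&(P[...,2]<.022)&(np.hypot(P[...,0]-.511,P[...,1]+.038)<.035)
cs,_=cv2.findContours(m.astype(np.uint8),cv2.RETR_EXTERNAL,cv2.CHAIN_APPROX_NONE)
cc=max(cs,key=len);q=np.array([P[v,u] for u,v in cc[:,0]]);
A=np.c_[2*q[:,:2],np.ones(len(q))];z=np.linalg.lstsq(A,(q[:,:2]**2).sum(1),rcond=None)[0];print('fit',z[:2],np.sqrt(z[2]+z[:2]@z[:2]))
plan([C[0],C[1],.1],9.5)
"
```

```text
[ 0.5116972  -0.03832106  0.018     ] [ 0.50762121 -0.01531788  0.011     ] [ 0.51018572 -0.0285387   0.01      ]
0.023361507729098157 100.04809264096542
0.009898433894707535 98.7833910459799
fit [ 0.51207347 -0.0386952 ] 0.02122387744850048
t 11.55 tcp [ 0.5075 -0.076   0.1998] head 5.9 tilt 0.08 q7 0.09 gap 0.0799 F [ 1.  -0.2  0.6]
linear [-37.2  99.8   7.9] roll -3.6
```

>>> play_rows([
  {"linear": [-15, 30, 4], "roll": -1.5},
  {"linear": [-30, 60, 8], "roll": -3.6},
  {"linear": [-37.5, 95, 8.3], "roll": -3.6},
  {"linear": [-37.5, 125, 8.3], "roll": -3.6},
  {"linear": [-37.5, 135, 8.3], "roll": -3.6},
], claw=62)

```text
time_s: 12.05
tcp_pos: [0.5105, -0.0371, 0.0622]
ee_rot: [-0.539, 0.541, -0.457, 0.456]
ft_force: [-0.3, -0.1, -0.1]
finger_gap: 0.0627
```

```bash
python3 -c "
from h import *
plan([.512,-.0385,.020],9.5)
s,im,d,c=snap('wrist','w9')
crop('w9',220,180,430,340,3.7,'c9')
"
```

```text
t 12.05 tcp [ 0.5105 -0.0371  0.0622] head 9.57 tilt 0.17 q7 -0.01 gap 0.0627 F [-0.3 -0.1 -0.1]
linear [ 1.7 42.2  1.4] roll 0.1
```

View pics/c9.png

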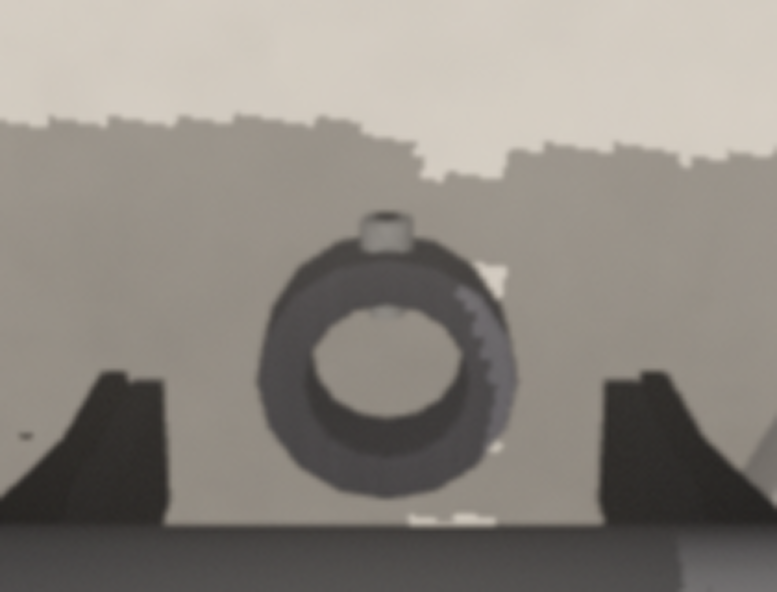

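The collar is centred (388 against a finger midpoint of 384) and its screw points straight up in the image. I'll descend and grip.

>>> play_rows([
  {"linear": [1.7, 12, 1], "roll": 0},
  {"linear": [1.7, 25, 1.2], "roll": 0},
  {"linear": [1.7, 35, 1.2], "roll": 0},
  {"linear": [1.7, 42, 1.2], "roll": 0},
  {"linear": [1.7, 42, 1.2], "roll": 0},
])

```text
time_s: 12.6
tcp_pos: [0.5114, -0.0389, 0.0194]
ee_rot: [-0.539, 0.541, -0.458, 0.456]
ft_force: [-0.1, 0.7, 0.7]
finger_gap: 0.0617
```

>>> play_rows([
  {"linear": [0, 0, 0], "roll": 0},
  {"linear": [0, 0, 0], "roll": 0},
  {"linear": [0, 0, 0], "roll": 0},
  {"linear": [0, 0, 0], "roll": 0},
  {"linear": [0, 0, 0], "roll": 0},
], claw=0, grip_force=20)

```text
time_s: 13.1
tcp_pos: [0.5117, -0.0389, 0.0198]
ee_rot: [-0.539, 0.541, -0.458, 0.456]
ft_force: [-0.8, 0.3, 3.6]
finger_gap: 0.0429
```

```bash
python3 -c "
from h import *
plan([.512,-.0385,.2],9.5)
"
```

```text
t 13.1 tcp [ 0.5117 -0.0389  0.0198] head 9.54 tilt 0.21 q7 -0.05 gap 0.0429 F [-0.8  0.3  3.6]
linear [  -0.5 -180.2   -0.2] roll 0.0
```

>>> play_rows([
  {"linear": [0, -30, 0], "roll": 0},
  {"linear": [0, -70, 0], "roll": 0},
  {"linear": [0, -115, 0], "roll": 0},
  {"linear": [-15, -150, 0], "roll": 0},
  {"linear": [-45, -160, 0], "roll": 0},
])

```text
time_s: 13.6
tcp_pos: [0.5066, 0.004, 0.1837]
ee_rot: [0.539, -0.539, 0.457, -0.459]
ft_force: [0.6, -0.1, -1.8]
finger_gap: 0.042
```

```bash
python3 -c "
from h import *
s,im,d,c=snap('wrist','w10')
plan([.543,.200,.18],6)
crop('w10',220,180,430,340,3.7,'c10')
"
```

```text
t 13.65 tcp [0.5055 0.0112 0.1838] head 9.73 tilt 0.12 q7 -0.02 gap 0.0424 F [ 0.4  6.6 -0.9]
linear [-179.7    4.1   68.8] roll 3.7
```

View pics/c10.png

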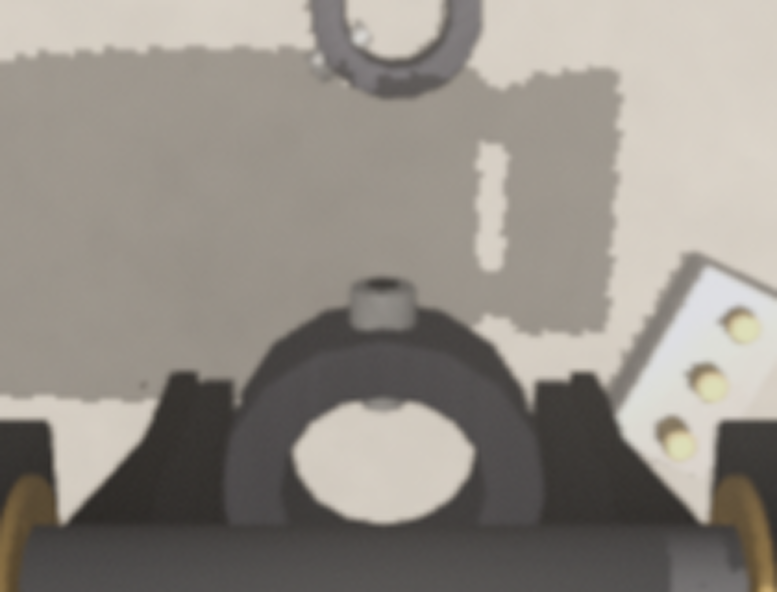

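```bash
python3 - <<'E'
from h import *
s,im,d,c=load('w10');H=np.array(c['hand_eye']);K=c['mtx']
def pj(p):
    q=H[:3,:3].T@(np.array(p)-H[:3,3]);x=q[:2]/q[2];x=x*(1+c['k1']*(x@x));return ((K[0,0]*x[0]+K[0,2]-220+.4)*3.7).round(1),((K[1,1]*x[1]+K[1,2]-180+.4)*3.7).round(1)
for xc in (-.002,-.001,0,.001,.002):
    print(xc,'bore',pj([xc-.0133,.002,0]),'outer',pj([xc-.022,.002,0]),'bot',pj([xc-.022,.02,0]),'screw top',pj([xc-.0265,.011-.0045,0]),'screwbot',pj([xc-.0265,.011+.0045,0]))
g=cv2.resize(im[180:340,220:430].astype(np.uint8),None,fx=3.7,fy=3.7,interpolation=cv2.INTER_CUBIC).mean(2)
print([int(g[r,420:440].mean()) for r in range(300,440,4)])
print([int(g[r,375:392].mean()) for r in range(264,344,4)])
E
```

```text
-0.002 bore (np.float64(378.8), np.float64(387.3)) outer (np.float64(378.7), np.float64(324.1)) bot (np.float64(379.1), np.float64(280.1)) screw top (np.float64(378.7), np.float64(279.5)) screwbot (np.float64(378.9), np.float64(259.1))
-0.001 bore (np.float64(378.8), np.float64(394.4)) outer (np.float64(378.7), np.float64(331.4)) bot (np.float64(379.1), np.float64(286.8)) screw top (np.float64(378.7), np.float64(286.8)) screwbot (np.float64(378.9), np.float64(266.0))
0 bore (np.float64(378.8), np.float64(401.5)) outer (np.float64(378.7), np.float64(338.8)) bot (np.float64(379.1), np.float64(293.5)) screw top (np.float64(378.8), np.float64(294.1)) screwbot (np.float64(379.0), np.float64(273.0))
0.001 bore (np.float64(378.8), np.float64(408.6)) outer (np.float64(378.7), np.float64(346.1)) bot (np.float64(379.1), np.float64(300.2)) screw top (np.float64(378.8), np.float64(301.3)) screwbot (np.float64(379.0), np.float64(279.9))
0.002 bore (np.float64(378.8), np.float64(415.7)) outer (np.float64(378.7), np.float64(353.4)) bot (np.float64(379.1), np.float64(306.8)) screw top (np.float64(378.8), np.float64(308.6)) screwbot (np.float64(379.0), np.float64(286.8))
[145, 139, 109, 78, 68, 67, 67, 67, 67, 67, 67, 68, 72, 78, 81, 81, 81, 80, 80, 80, 80, 80, 79, 79, 79, 80, 98, 137, 176, 195, 200, 201, 201, 201, 201]
[148, 147, 142, 119, 78, 60, 78, 106, 130, 140, 139, 138, 137, 136, 135, 129, 106, 77, 67, 71]
```

>>> play_rows([
  {"linear": [-40, 2, 15], "roll": 1},
  {"linear": [-80, 4, 30], "roll": 2},
  {"linear": [-120, 4, 46], "roll": 3.7},
  {"linear": [-160, 4, 62], "roll": 3.7},
  {"linear": [-180, 4, 69], "roll": 3.7},
])

```text
time_s: 14.15
tcp_pos: [0.5425, 0.2045, 0.1797]
ee_rot: [0.528, -0.525, 0.472, -0.472]
ft_force: [-0.9, -0.2, -1.3]
finger_gap: 0.0426
```

```bash
python3 -c "
from h import *
plan([.5383,.2440,.150],6)
"
```

```text
t 14.15 tcp [0.5425 0.2045 0.1797] head 6.25 tilt 0.19 q7 -0.51 gap 0.0426 F [-0.9 -0.2 -1.3]
linear [-39.6  29.9   0.1] roll 0.2
```

>>> play_rows([
  {"linear": [-20, 5, 0], "roll": 0.2},
  {"linear": [-38, 15, 0], "roll": 0.3},
  {"linear": [-39.6, 30, 0], "roll": 0.3},
  {"linear": [-39.6, 30, 0], "roll": 0.3},
  {"linear": [-39.6, 30, 0], "roll": 0.3},
])

```text
time_s: 14.65
tcp_pos: [0.5383, 0.2424, 0.1493]
ee_rot: [0.525, -0.524, 0.474, -0.473]
ft_force: [-0.4, -0.6, -0.7]
finger_gap: 0.0426
```

```bash
python3 -c "
from h import *
plan([.5383,.2440,.1265],6)
snap('wrist','w11');snap('side','s11');snap('top','t11')
plan([.5383,.2440,.1265],6)
crop('w11',220,180,430,340,3.7,'c11')
crop('s11',190,200,370,330,4.4,'d11')
"
```

```text
t 14.65 tcp [0.5383 0.2424 0.1493] head 5.87 tilt 0.12 q7 -0.6 gap 0.0426 F [-0.4 -0.6 -0.7]
linear [-1.5 22.8  0.1] roll -0.1
t 14.8 tcp [0.5389 0.243  0.1504] head 5.85 tilt 0.21 q7 -0.6 gap 0.0422 F [-0.3 -0.7 -1.3]
linear [-1.  23.9 -0.5] roll -0.1
```

View pics/c11.png

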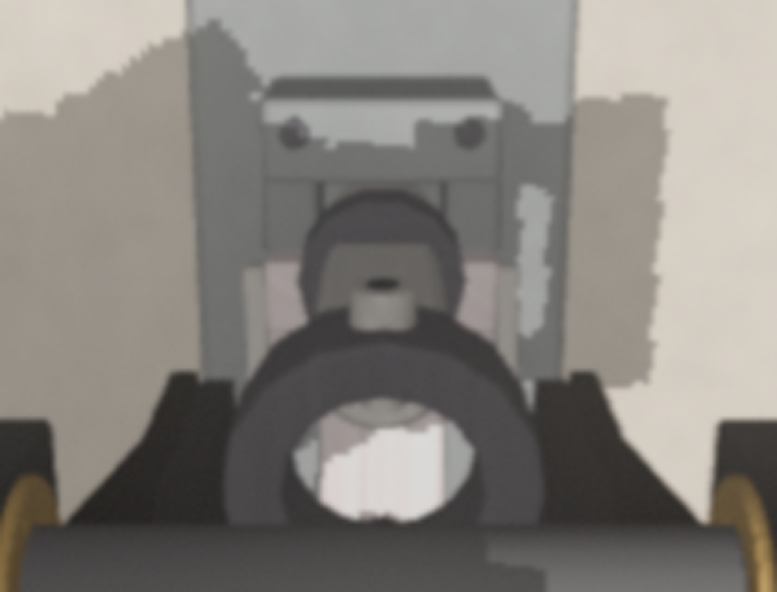

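View pics/d11.png

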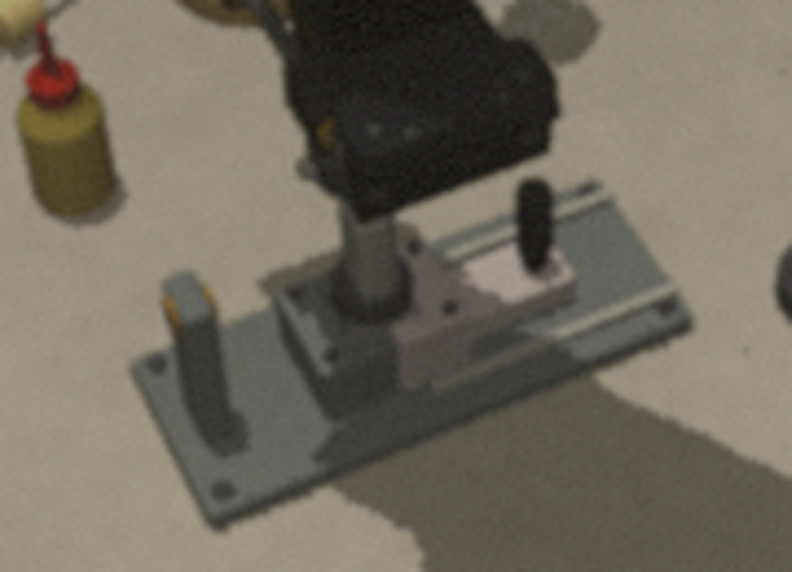

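```bash
python3 - <<'E'
from h import *
s,im,d,c=load('w11')
y=np.array([-.1030,.9947])
for ax in ([.5383,.2440],[.5383,.2450],[.5386,.2445],[.5383,.2430]):
    ax=np.array(ax)
    o=[]
    for r,z in ((-.012,.105),(.012-.004,.062),(.017,.062),(-.017,.062)):
        p=np.r_[ax+y*r,z];u,v=proj(p,s,c);o.append((round((u-220+.4)*3.7),round((v-180+.4)*3.7)))
    print(ax,o)
crop('w11',290,270,355,325,12,'e11')
E
```

```text
[0.5383 0.244 ] [(381, 430), (381, 245), (381, 200), (381, 363)]
[0.5383 0.245 ] [(381, 425), (381, 240), (381, 195), (382, 358)]
[0.5386 0.2445] [(383, 428), (383, 242), (383, 198), (383, 361)]
[0.5383 0.243 ] [(380, 436), (380, 249), (380, 205), (381, 367)]
```

View pics/e11.png

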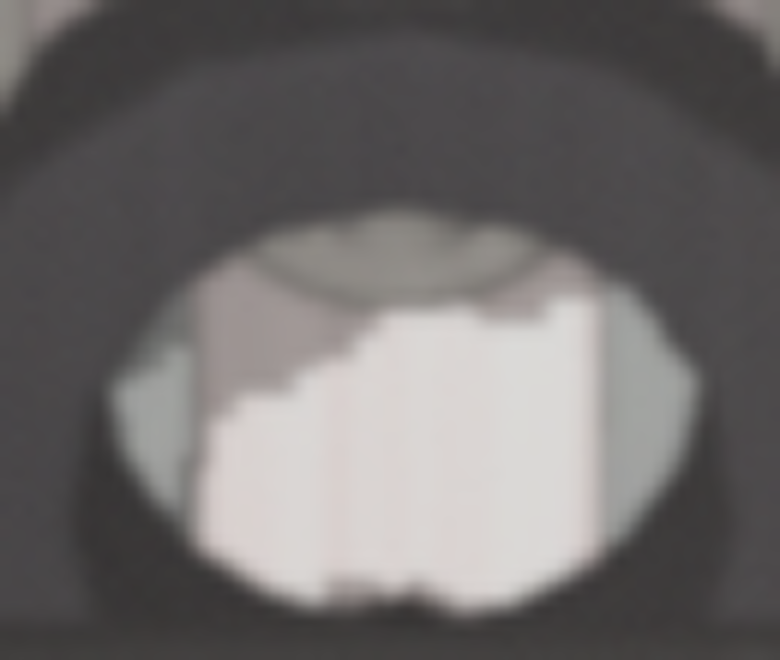

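```bash
python3 -c "
from h import *
plan([.5380,.2442,.128],6)
"
```

```text
t 14.8 tcp [0.5389 0.243  0.1504] head 5.85 tilt 0.21 q7 -0.6 gap 0.0422 F [-0.3 -0.7 -1.3]
linear [-1.3 22.4 -0.8] roll -0.1
```

Underside goes to about 0.107, just touching the chamfer zone. I'll do this slowly.

>>> play_rows([
  {"linear": [-1.3, 2, -0.8], "roll": 0},
  {"linear": [-1.3, 7, -0.8], "roll": 0},
  {"linear": [-1.3, 12, -0.8], "roll": 0},
  {"linear": [-1.3, 16, -0.8], "roll": 0},
  {"linear": [-1.3, 18, -0.8], "roll": 0},
])

```text
time_s: 15.3
tcp_pos: [0.5377, 0.244, 0.1317]
ee_rot: [0.526, -0.524, 0.474, -0.473]
ft_force: [-0.1, 0.4, -2.2]
finger_gap: 0.0428
```

```bash
python3 -c "
from h import *
plan([.5380,.2442,.128],6)
snap('wrist','w12');plan([.5380,.2442,.124],6)
crop('w12',220,180,430,340,3.7,'c12')
"
```

```text
t 15.3 tcp [0.5377 0.244  0.1317] head 5.86 tilt 0.16 q7 -0.61 gap 0.0428 F [-0.1  0.4 -2.2]
linear [-0.1  3.7  0.3] roll -0.1
t 15.35 tcp [0.5377 0.244  0.1316] head 5.86 tilt 0.16 q7 -0.61 gap 0.0427 F [-0.  -0.1 -2.2]
linear [-0.1  7.6  0.3] roll -0.1
```

View pics/c12.png

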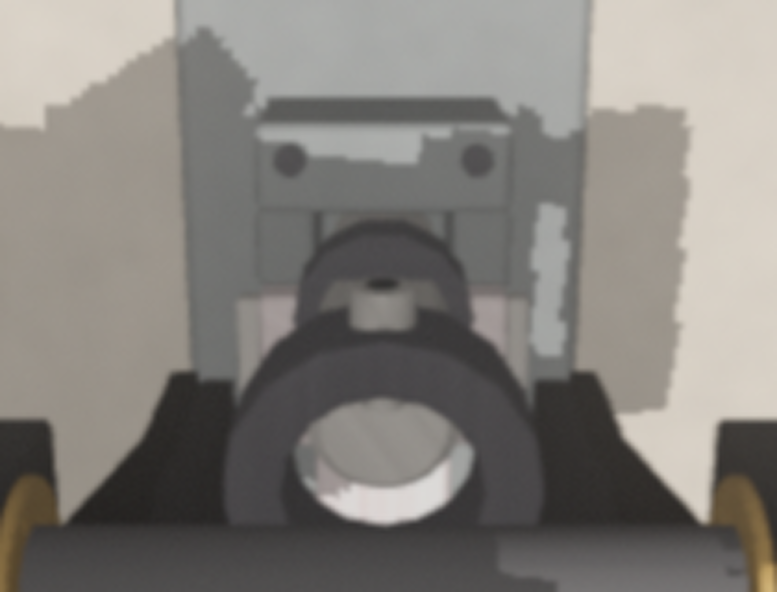

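Everything is aligned. Shaft and bore are centred at about 382 and 384, so I'll keep going down.

>>> play_rows([
  {"linear": [-0.1, 2, 0.2], "roll": 0},
  {"linear": [-0.1, 5, 0.2], "roll": 0},
  {"linear": [-0.1, 8, 0.2], "roll": 0},
  {"linear": [-0.1, 10, 0.2], "roll": 0},
  {"linear": [-0.1, 12, 0.2], "roll": 0},
])

```text
time_s: 15.85
tcp_pos: [0.5379, 0.2442, 0.1194]
ee_rot: [0.526, -0.524, 0.474, -0.473]
ft_force: [-0.4, 1.2, -1.6]
finger_gap: 0.0425
```

```bash
python3 -c "
from h import *
plan([.5380,.2442,.096],6);print(env.get_state()['torque'])
"
```

```text
t 15.85 tcp [0.5379 0.2442 0.1194] head 5.86 tilt 0.16 q7 -0.62 gap 0.0425 F [-0.4  1.2 -1.6]
linear [ 0.1 23.4  0.1] roll -0.1
[ 0.01029856 -0.06311584 -0.01706387]
```

>>> play_rows([
  {"linear": [0, 2, 0], "roll": 0},
  {"linear": [0, 5, 0], "roll": 0},
  {"linear": [0, 8, 0], "roll": 0},
  {"linear": [0, 11, 0], "roll": 0},
  {"linear": [0, 13, 0], "roll": 0},
])

```text
time_s: 16.35
tcp_pos: [0.5378, 0.2442, 0.106]
ee_rot: [0.526, -0.524, 0.474, -0.473]
ft_force: [-0.3, 0.2, -0.3]
finger_gap: 0.0426
```

```bash
python3 -c "
from h import *
plan([.5380,.2442,.096],6);print(env.get_state()['torque'])
"
```

```text
t 16.35 tcp [0.5378 0.2442 0.106 ] head 5.86 tilt 0.15 q7 -0.63 gap 0.0426 F [-0.3  0.2 -0.3]
linear [ 0.  10.   0.2] roll -0.1
[-0.01503726 -0.10497172 -0.02238924]
```

No contact forces. Going down the last 10 mm.

>>> play_rows([
  {"linear": [0, 3, 0], "roll": 0},
  {"linear": [0, 6, 0], "roll": 0},
  {"linear": [0, 9, 0], "roll": 0},
  {"linear": [0, 10, 0], "roll": 0},
  {"linear": [0, 10, 0], "roll": 0},
])

```text
time_s: 16.85
tcp_pos: [0.5377, 0.2442, 0.0958]
ee_rot: [0.526, -0.524, 0.474, -0.473]
ft_force: [0.5, -0.4, -0.2]
finger_gap: 0.0427
```

>>> play_rows([
  {"linear": [0, 0, 0], "roll": 0},
  {"linear": [0, 0, 0], "roll": 0},
  {"linear": [0, 0, 0], "roll": 0},
  {"linear": [0, 0, 0], "roll": 0},
  {"linear": [0, 0, 0], "roll": 0},
])

```text
time_s: 17.35
tcp_pos: [0.5377, 0.2442, 0.0959]
ee_rot: [0.526, -0.524, 0.474, -0.473]
ft_force: [-0.7, -0.4, -1.2]
finger_gap: 0.0424
```

```bash
python3 -c "
from h import *
snap('wrist','w13');snap('side','s13');snap('top','t13')
plan([.5380,.2442,.096],6)
a=load('w13')[1];b=cv2.resize(load('s13')[1][200:330,190:370],(640,462),interpolation=cv2.INTER_CUBIC)
cv2.imwrite('pics/c13.png',np.hstack([cv2.resize(a[180:340,220:430],(400,305)),cv2.resize(b,(400,305))])[:,:,::-1])
"
```

```text
t 17.5 tcp [0.5377 0.2442 0.0959] head 5.86 tilt 0.14 q7 -0.64 gap 0.0427 F [-0.1 -0.1 -0.7]
linear [ 0.  -0.1  0.3] roll -0.1
```

View pics/c13.png

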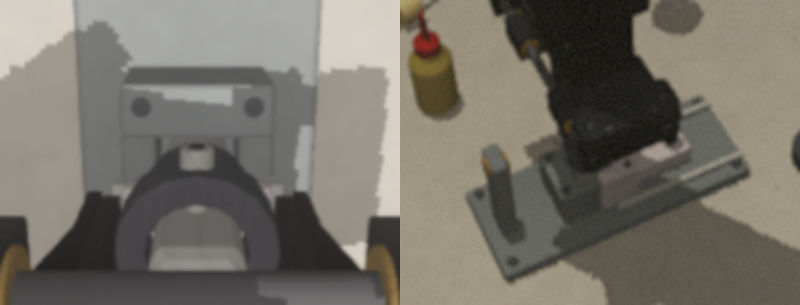

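View pics/t13.png

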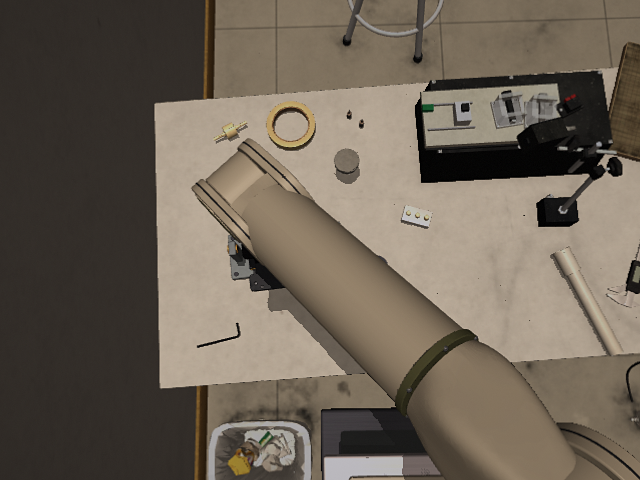

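```bash
python3 -c "
from h import *
print(env.sign_off()); plan([.538,.2442,.096],6)"
```

```text
the job is handed in; nothing more can be done
None
the job is handed in; nothing more can be done
```

I finished the job and handed it in at about 17.5 s of the 64 s allowed. `sign_off` gives no verdict, so the points below come from my own readings.

- **Sliding half:** I pushed it by its knob until it met the stop at about 13 N. The knob then measured 75 mm from the shaft axis, which is the home position.
- **Shaft:** It stood about 45° off. I pinched it squarely across the flat (19.4 mm gap against 20 mm) and turned it. The picture afterwards showed the flat facing the guide post.
- **Collar:** I took the one farthest to the robot's right and lowered it onto the shaft, feeling no contact force on the way down. The fingers are set to grip it at 20 N. Its underside should be about 76 mm above the table, worked out from the tool height. It is level to about 0.2°, judged by the tool's tilt, and the set screw points at the guide.
- **Bystanders:** In the last top view the hex key, jar and block were where they started. The arm hid the oil bottle there, but the side view showed it standing in place.

**Small disagreements:** The camera and the pinch differed by about 0.5 mm on where the shaft axis is, and I aimed between them. The top camera's positions were about 3 mm off the wrist camera's, so I used the wrist camera. In the last side view the gripper hid the collar, so the fit was checked only from the wrist picture and the forces.

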